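# Re-rack the forming stakes in their order

### The job

Move the four steel forming stakes from the seats on the dark board into the four pockets of the white plastic rack, one to a pocket, keeping their order: the stake nearest the brass knob on the dark board goes into the pocket nearest the brass knob on the white rack, and so on down the row. Set each stake down gently on its foot, never dropping it or tipping it over, and leave all four standing upright and roughly centred in their pockets.

Things in the scene. Friction and masses are not known exactly. Their poses are not given: they have to be found in the camera images.
- stake_slim: Slim forming stake, 70 mm tall. Polished steel, round about its z axis; origin at the centre of its underside. Round foot 34 mm wide and 12 mm high, tapering by 16 mm up to a 14 mm stem, then the head, which is the part to grip: straight-sided 18 mm wide from 44 to 60 mm up, with a round nose on top. About 0.14 kg.
- stake_medium: Medium forming stake, 62 mm tall. Polished steel, round about its z axis; origin at the centre of its underside. Round foot 34 mm wide and 12 mm high, tapering by 16 mm up to a 14 mm stem, then the head, which is the part to grip: 26 mm wide from 42 to 62 mm up, flat on top. About 0.19 kg.
- stake_domed: Domed forming stake, 74 mm tall, the tallest. Polished steel, round about its z axis; origin at the centre of its underside. Round foot 34 mm wide and 12 mm high, tapering by 16 mm up to a 14 mm stem, then the head, which is the part to grip: straight-sided 36 mm wide from 42 to 60 mm up, with a dome on top. About 0.28 kg.
- stake_broad: Broad forming stake, 60 mm tall, the shortest and widest. Polished steel, round about its z axis; origin at the centre of its underside. Round foot 34 mm wide and 12 mm high, tapering by 16 mm up to a 14 mm stem, then the head, which is the part to grip: a flat disc 48 mm wide from 44 to 60 mm up. About 0.32 kg.
- seat_slim: Fixed seat where the slim stake stands at the start. One of four equal open wooden trays, 52 x 52 mm, 16 mm high, 4 mm floor, 3 mm walls, side by side at 54 mm pitch on a dark 8 mm board. Origin at the centre of its underside; y runs along the row, x across it. Its stake's foot is 12 mm above the bench, within about 4 mm of its centre.
- seat_medium: Fixed seat where the medium stake stands at the start. One of four equal open wooden trays, 52 x 52 mm, 16 mm high, 4 mm floor, 3 mm walls, side by side at 54 mm pitch on a dark 8 mm board. Origin at the centre of its underside; y runs along the row, x across it. Its stake's foot is 12 mm above the bench, within about 4 mm of its centre.
- seat_domed: Fixed seat where the domed stake stands at the start. One of four equal open wooden trays, 52 x 52 mm, 16 mm high, 4 mm floor, 3 mm walls, side by side at 54 mm pitch on a dark 8 mm board. Origin at the centre of its underside; y runs along the row, x across it. Its stake's foot is 12 mm above the bench, within about 4 mm of its centre.
- seat_broad: Fixed seat where the broad stake stands at the start. One of four equal open wooden trays, 52 x 52 mm, 16 mm high, 4 mm floor, 3 mm walls, side by side at 54 mm pitch on a dark 8 mm board. Origin at the centre of its underside; y runs along the row, x across it. Its stake's foot is 12 mm above the bench, within about 4 mm of its centre.
- src_knob: Wooden end block 52 x 24 mm, 16 mm high, with a brass knob (22 mm wide, top 58 mm above the bench), fixed on the dark board at the first end of the old row, which may be either end. Origin at the centre of its underside; the seat centres are 41, 95, 149 and 203 mm from it. The other end has a like block without a knob.
- rack: Fixed white plastic rack, four empty pockets in a row along its y. Origin at its underside, mid-row. Pocket centres at x = 0, y = +81, +27, -27, -81 mm; floors 12 mm and wall tops 24 mm above the bench; inside 54 mm (x) by 50 mm (y); 4 mm dividers, 5 mm outer walls. Brass knob (22 mm wide, top 58 mm up) on its end block at y = +126 mm: its first end.
There are look-alikes about, which are no part of the job. What is shaped like the stake_medium but blue or green is not meant.

How it is judged (in metres and radians):
At the end, for the whole second after the job is handed in: Each stake stands released and at rest on the pocket floor (within 5 mm) of the pocket of the same rank, counted from the brass knobs, as its old seat; within 14 mm of the pocket centre in x and y, tilted under 0.1 rad (((horizontal distance between seat_slim and src_knob between 0.014 and 0.068 m and y of stake_slim in the frame of rack between 0.067 and 0.095 m) or (horizontal distance between seat_slim and src_knob between 0.068 and 0.122 m and y of stake_slim in the frame of rack between 0.013 and 0.041 m) or (horizontal distance between seat_slim and src_knob between 0.122 and 0.176 m and y of stake_slim in the frame of rack between -0.041 and -0.013 m) or (horizontal distance between seat_slim and src_knob between 0.176 and 0.23 m and y of stake_slim in the frame of rack between -0.095 and -0.067 m)) and x of stake_slim in the frame of rack between -0.014 and 0.014 m and z of stake_slim in the frame of rack between 0.008 and 0.017 m and angle between each of stake_slim, stake_medium, stake_domed, stake_broad's own z axis and vertical below 0.1 rad and linear speed of each of stake_slim, stake_medium, stake_domed, stake_broad below 0.02 m/s and angular speed of each of stake_slim, stake_medium, stake_domed, stake_broad below 0.2 rad/s and contact force between the fingers and stake_slim below 0.1 N and ((horizontal distance between seat_medium and src_knob between 0.014 and 0.068 m and y of stake_medium in the frame of rack between 0.067 and 0.095 m) or (horizontal distance between seat_medium and src_knob between 0.068 and 0.122 m and y of stake_medium in the frame of rack between 0.013 and 0.041 m) or (horizontal distance between seat_medium and src_knob between 0.122 and 0.176 m and y of stake_medium in the frame of rack between -0.041 and -0.013 m) or (horizontal distance between seat_medium and src_knob between 0.176 and 0.23 m and y of stake_medium in the frame of rack between -0.095 and -0.067 m)) and x of stake_medium in the frame of rack between -0.014 and 0.014 m and z of stake_medium in the frame of rack between 0.008 and 0.017 m and contact force between the fingers and stake_medium below 0.1 N and ((horizontal distance between seat_domed and src_knob between 0.014 and 0.068 m and y of stake_domed in the frame of rack between 0.067 and 0.095 m) or (horizontal distance between seat_domed and src_knob between 0.068 and 0.122 m and y of stake_domed in the frame of rack between 0.013 and 0.041 m) or (horizontal distance between seat_domed and src_knob between 0.122 and 0.176 m and y of stake_domed in the frame of rack between -0.041 and -0.013 m) or (horizontal distance between seat_domed and src_knob between 0.176 and 0.23 m and y of stake_domed in the frame of rack between -0.095 and -0.067 m)) and x of stake_domed in the frame of rack between -0.014 and 0.014 m and z of stake_domed in the frame of rack between 0.008 and 0.017 m and contact force between the fingers and stake_domed below 0.1 N and ((horizontal distance between seat_broad and src_knob between 0.014 and 0.068 m and y of stake_broad in the frame of rack between 0.067 and 0.095 m) or (horizontal distance between seat_broad and src_knob between 0.068 and 0.122 m and y of stake_broad in the frame of rack between 0.013 and 0.041 m) or (horizontal distance between seat_broad and src_knob between 0.122 and 0.176 m and y of stake_broad in the frame of rack between -0.041 and -0.013 m) or (horizontal distance between seat_broad and src_knob between 0.176 and 0.23 m and y of stake_broad in the frame of rack between -0.095 and -0.067 m)) and x of stake_broad in the frame of rack between -0.014 and 0.014 m and z of stake_broad in the frame of rack between 0.008 and 0.017 m and contact force between the fingers and stake_broad below 0.1 N); the robot touches nothing.
It fails at once if a stake is tipped over (more than 0.7 rad) (angle between any of stake_slim, stake_medium, stake_domed, stake_broad's own z axis and vertical above 0.7 rad).
It fails at once if a stake is dropped or slammed into the white rack (over 0.5 m/s within 20 mm of a pocket floor) ((linear speed of stake_slim above 0.5 m/s and x of stake_slim in the frame of rack between -0.03 and 0.03 m and y of stake_slim in the frame of rack between -0.11 and 0.11 m and z of stake_slim in the frame of rack between 0 and 0.032 m) or (linear speed of stake_medium above 0.5 m/s and x of stake_medium in the frame of rack between -0.03 and 0.03 m and y of stake_medium in the frame of rack between -0.11 and 0.11 m and z of stake_medium in the frame of rack between 0 and 0.032 m) or (linear speed of stake_domed above 0.5 m/s and x of stake_domed in the frame of rack between -0.03 and 0.03 m and y of stake_domed in the frame of rack between -0.11 and 0.11 m and z of stake_domed in the frame of rack between 0 and 0.032 m) or (linear speed of stake_broad above 0.5 m/s and x of stake_broad in the frame of rack between -0.03 and 0.03 m and y of stake_broad in the frame of rack between -0.11 and 0.11 m and z of stake_broad in the frame of rack between 0 and 0.032 m)).
It also fails if it takes over 99 s, if anything falls off the work surface, if the arm or the gripper's body presses on something with over 40 N, if the wrist force passes 120 N, or if a joint passes its speed limit or range.

### The arm

A 6-joint arm with a two-finger parallel gripper is mounted at the origin on the work surface. World frame = base frame: x ahead of the robot, y to its left, z up, the work surface at z = 0. Lengths are in mm, angles in rad, forces in N, time in s.
With the tool pointing down it reaches from about 275 to 1000 mm from the base axis. Payload 8.4 kg.
Tool frame: the origin (TCP) lies at the very end of the fingers, on their centre line; the grasp point (between the pads) lies 19 mm behind it; z points along the fingers, x is the direction in which the jaws open and shut, and the axes are right-handed (so a half turn about z gives the same grasp; the last joint's range is limited). The gripper opens to 85 mm and grips with 20 to 120 N. Pads are 22 mm wide; open, the fingers measure 114 mm over their backs; the gripper's body (76 mm by 85 mm) begins 54 mm behind the grasp point. The pads swing forward as they close: fully open they stand 13 mm farther back than shut.
Start: joints at [1.13, 0.353, 1.633, -0, 1.155, -0.002], TCP at [265.532, 565.792, 231.281] pointing down, gripper open.
Joint ranges: [-2.63, 2.63], [-0.92, 2.1], [0.06, 2.66], [-1.3, 4.44], [0, 2.69], [-3.02, 3.02]. Speed limits (rad/s): [2.22, 2.22, 2.79, 3.14, 3.14, 3.14].

### API

Orientations are given as [roll, pitch, yaw] about the fixed x, y, z axes, in that order (R = Rz(yaw) Ry(pitch) Rx(roll)).
In Python, from rig import r gives the robot as it stands. The module is installed in compiled form; this text tells all that it offers.
- The arm moves only by the tool apply_moves, never from a script. Its argument "targets" is a list that holds one entry, the list of rows, each a list of 7 numbers: the gripper's target within -1 to 1 (fully open at 1, half-way at 0, shut at -1), then the shift along the tool's x, y, z in cm, then the turn, a rotation vector about the tool's x, y, z in degrees. A call has 1 to 8 rows; each row is the pose to reach, as a shift and turn from the pose measured when the call began, along the tool's axes at that moment; what a row does not reach only later rows make up. A row lasts 1/10 s, in which the tool goes at most 50 mm and 8.59 degrees, less where a joint would pass 70% of its speed; a pose out of reach is approached as far as the arm can. A call with a gripper value outside its range is refused whole. The fingers move at their own pace and stop on an object; "newtons" is the grip in N (left out, the last holds). Time passes only in rows, so rows that repeat a pose let the fingers close. It gives the time, the measured TCP pose, the force and the opening at its end, in the units of the state.
- r.sense(): the state, without advancing time (a new reading comes with each control period).
- r.grab_frame(name): name is "scene" or "top" or "wrist"; returns a dict with "pixels" (384x512x3 uint8, red, green, blue), "fov_y" (degrees; the focal length in pixels is half the picture's height over the tangent of half this angle, whatever the lens; pixels are square), "cx", "cy" (the principal point, pixels), "D" ([k1, k2, p1, p2, k3] as OpenCV has them; the pictures are not rectified), "R" (3x3) and "t" (3): a world point X has camera coordinates R X + t; the wrist camera has in their place "mount" (4x4, takes a point from camera to tool coordinates, whose origin is the TCP and whose axes are the tool frame's). Camera axes: x right, y down, z forward; pixel columns grow to the right and rows downward; lengths in mm; the calibration is good to about 2 mm. A picture is of the moment at which its call begins: read the wrist's pose just before it. There is no depth.
- r.sign_off(): hands the job in, once; it reports no verdict.
The state is a dict: "clock": time; "qpos": joint angles; "qvel": joint speeds; "joint_efforts": joint torques, N m; "eef_pos": TCP position; "tcp_rot": TCP orientation; "contact_force": force on the tool from outside, world axes, zero at the start; "wrist_torque": the same for the moment, N m; "opening": opening from 0.0 (shut) to 1.0 (fully open).
Only numpy, scipy, OpenCV 4.12 (cv2) and the standard library are available. Lean on these libraries where they do the work, as an engineer would, in place of code of your own. Each camera call takes 0.05 s, during which the arm holds its last target. There are 200 camera calls.

## Working session

There is one attempt and no reset: what is moved stays moved. The work goes in short steps, Python scripts to look and compute and a tool call to move; the robot and the scene stay as the last step left them, time stands still between calls to the robot, and variables do not carry over. Pictures are saved under pics/ and viewed, about 12 in all and at most 16, crops included, and the job is handed in when it is done.

Besides the shell and the picture viewer there is one more tool, called after "Call:" as name([rows], argument=value, ...), one row to a line, values as JSON. apply_moves: Moves the arm, as the interface text tells. Its arguments: {"type":"object","properties":{"targets":{"type":"array"},"newtons":{"type":"number"}},"required":["targets"]}

```bash
mkdir -p pics; cat > h.py <<'E'
import numpy as np, cv2
from rig import r
def K(f):
    F=192/np.tan(np.radians(f["fov_y"])/2)
    return np.array([[F,0,f["cx"]],[0,F,f["cy"]],[0,0,1.]])
def save(f,n,crop=None,s=1):
    im=f["pixels"][:,:,::-1]
    if crop: a,b,c,d=crop; im=im[b:d,a:c]
    cv2.imwrite("pics/"+n,cv2.resize(im,None,fx=s,fy=s,interpolation=cv2.INTER_CUBIC))
def pose(s):
    from scipy.spatial.transform import Rotation as Ro
    R=np.array(s["tcp_rot"]); 
    if R.shape!=(3,3): R=Ro.from_euler("xyz",R).as_matrix()
    return R,np.array(s["eef_pos"])
def ext(f,s=None):
    """camera->world rotation, camera centre"""
    if "mount" in f:
        R,p=pose(s); M=np.array(f["mount"]); return R@M[:3,:3], R@M[:3,3]+p
    R=np.array(f["R"]); return R.T, -R.T@np.array(f["t"])
def px2w(f,uv,z,s=None):
    n=cv2.undistortPoints(np.array(uv,float).reshape(-1,1,2),K(f),np.array(f["D"])).reshape(-1,2)
    A,c=ext(f,s); d=np.c_[n,np.ones(len(n))]@A.T
    z=np.broadcast_to(z,len(d)); return c+d*((z-c[2])/d[:,2])[:,None]
def w2px(f,X,s=None):
    A,c=ext(f,s); R=A.T
    return cv2.projectPoints(np.array(X,float).reshape(-1,1,3),cv2.Rodrigues(R)[0],-R@c,K(f),np.array(f["D"]))[0].reshape(-1,2)
E
python3 - <<'E'
from h import *
import pickle
s=r.sense(); print({k:np.round(v,3).tolist() for k,v in s.items()})
F={}
for n in("scene","top","wrist"):
    F[n]=r.grab_frame(n)
    f=F[n]; print(n,f["fov_y"],f["cx"],f["cy"],np.round(f["D"],3),np.round(f.get("mount",f.get("t")),3).tolist(), ext(f,s)[1].round())
    save(f,n+"0.png",s=1.5)
pickle.dump((s,F),open("f0.pkl","wb"))
E
```

```text
{'clock': 0.0, 'qpos': [1.13, 0.354, 1.634, 0.0, 1.155, -0.002], 'qvel': [-0.002, -0.0, 0.001, -0.0, -0.0, 0.001], 'joint_efforts': [-0.001, -60.525, -34.207, -0.0, 0.009, 0.0], 'eef_pos': [265.313, 565.373, 230.562], 'tcp_rot': [-3.142, 0.001, 1.132], 'contact_force': [0.002, 0.237, 0.264], 'wrist_torque': [0.085, -0.008, 0.013], 'opening': 1.002}
scene 56.04190446104621 257.21944539599457 192.220321033274 [-0.093  0.     0.     0.     0.   ] [-359.032, -253.545, 1117.632] [ 924. -409.  649.]
top 53.398874321707886 262.78791257804403 195.62537358148464 [-0.084  0.     0.     0.     0.   ] [-38.667, 539.962, 881.77] [319.  -5. 984.]
wrist 61.757766033157836 257.0281240031147 192.42071103237947 [0.015 0.    0.    0.    0.   ] [[1.0, -0.0, -0.0, -0.785], [0.0, 0.96, 0.279, -71.077], [0.0, -0.279, 0.96, -142.894], [0.0, 0.0, 0.0, 1.0]] [201. 595. 373.]
```

View pics/scene0.png

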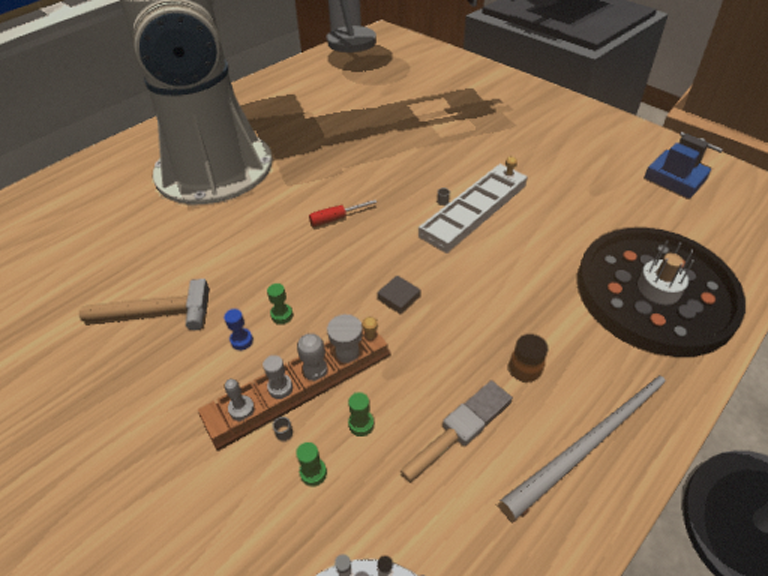

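View pics/top0.png

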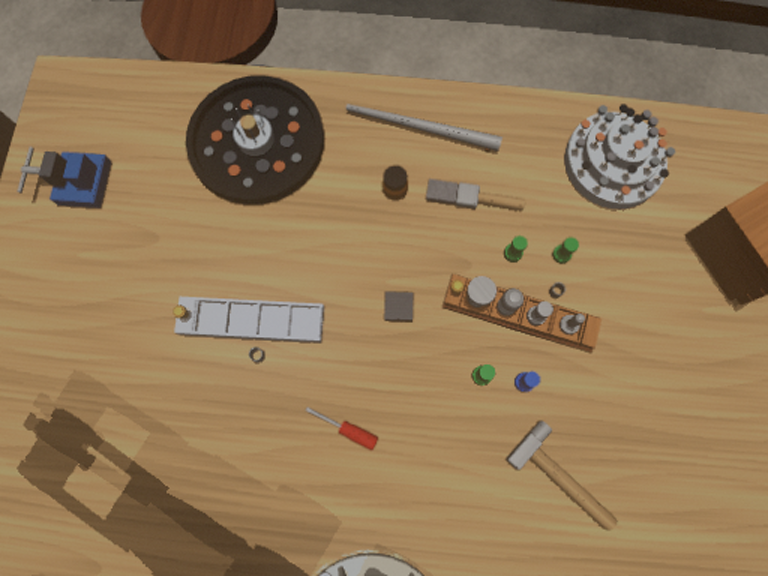

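The top view (768x576) shows the brown board with the stakes in this order from its brass knob at (457,287): broad (481,292), domed (512,302), medium (541,312), slim (574,323). The white rack's knob is at (180,312) and its pockets are at about (212, 243, 274, 306; 320). Look-alikes are green at (516,249), (566,250) and (484,375), and blue at (527,381). I'll ignore those and take close crops of the row and rack.

```bash
python3 - <<'E'
from h import *
import pickle
s,F=pickle.load(open("f0.pkl","rb"))
f=F["top"]
im=f["pixels"][:,:,::-1]
a=cv2.resize(im[175:240,290:406],None,fx=6.5,fy=6.5,interpolation=cv2.INTER_CUBIC)
b=cv2.resize(im[190:235,108:224],None,fx=6.5,fy=3.7/3.7*3.7,interpolation=cv2.INTER_CUBIC)
cv2.imwrite("pics/c1.png",np.vstack([a,b]));print(a.shape,b.shape)
E
```

```text
(422, 754, 3) (166, 754, 3)
```

View pics/c1.png

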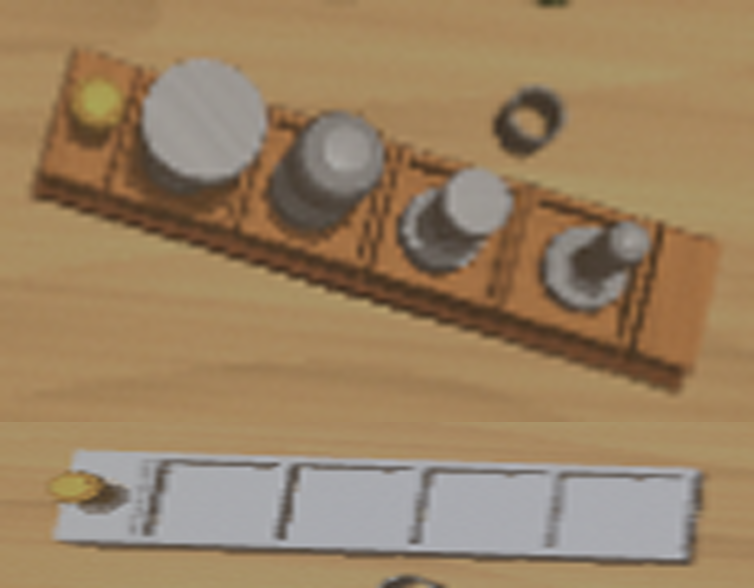

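```bash
python3 - <<'E'
from h import *
import pickle
s,F=pickle.load(open("f0.pkl","rb")); f=F["top"]
A=lambda L:[[290+u/6.5-.42,175+v/6.5-.42] for u,v in L]
B=lambda L:[[108+u/6.5-.42,190+(v-422)/3.69-.42] for u,v in L]
S=px2w(f,A([(97,100),(204,122),(352,148),(478,202),(630,242),(583,266),(438,232)]),[57,72,80,74,80,24,24],s)
print("knob,broad,domed,med,slim,slimfoot,medfoot\n",S.round(1))
print(np.linalg.norm(np.diff(S[:5,:2],axis=0),axis=1))
d=S[4,:2]-S[0,:2]; print("row dir deg",np.degrees(np.arctan2(d[1],d[0])))
P=px2w(f,B([(75,487),(74,451),(703,468),(691,552),(56,540)]),[58,24,24,24,24],s); print(P.round(1))
print(np.linalg.norm(P[1]-P[4]),np.linalg.norm(P[2]-P[3]),np.linalg.norm(P[1]-P[2]),np.linalg.norm(P[4]-P[3]))
g=[(160,465),(280,465),(289,466),(414,468),(424,470),(548,473),(560,475),(684,478)]
print("pocket far corners",px2w(f,B(g),24,s).round(1)[:,:2].tolist())
E
```

```text
knob,broad,domed,med,slim,slimfoot,medfoot
 [[ 567.1  -93.    57. ]
 [ 558.2 -132.7   72. ]
 [ 551.1 -187.9   80. ]
 [ 536.  -237.8   74. ]
 [ 524.3 -294.3   80. ]
 [ 525.6 -293.4   24. ]
 [ 534.3 -234.9   24. ]]
[40.71242661 55.64776005 52.13899619 57.71485965]
row dir deg -101.99301835462042
[[480.6 365.7  58. ]
 [512.2 384.3  24. ]
 [523.1 130.   24. ]
 [463.7 127.7  24. ]
 [448.5 380.3  24. ]]
63.834573042710325 59.42904620690133 254.5447526000054 253.0721514450189
pocket far corners [[505.4, 347.5], [509.8, 299.0], [509.5, 295.2], [512.6, 244.9], [511.6, 240.7], [513.9, 191.0], [513.0, 186.0], [515.3, 136.7]]
```

```bash
cat >> h.py <<'E'
def to(x,y,z,yawdeg):
    s=r.sense(); R,p=pose(s)
    sh=R.T@(np.array([x,y,z])-p)/10
    yaw=np.degrees(np.arctan2(R[1,0],R[0,0])); 
    from scipy.spatial.transform import Rotation as Ro
    T=Ro.from_euler("xyz",[np.pi,0,np.radians(yawdeg)]).as_matrix()
    rv=np.degrees(Ro.from_matrix(R.T@T).as_rotvec())
    print("t",round(float(s["clock"]),2),"open",round(float(s["opening"]),3),"F",np.round(s["contact_force"],1),"tcp",p.round(1),"yaw",yaw.round(1),"| shift cm",sh.round(2),"turn",rv.round(1))
E
python3 -c "
from h import *
to(545,-210,200,-12)"
```

```text
t 0.15 open 0.996 F [-0.6  0.1 -0.1] tcp [265.4 565.5 230.8] yaw 64.9 | shift cm [-58.32  58.26   3.14] turn [ 0.   0.  76.9]
```

Call:
apply_moves([
  [[1,-58.3,58.3,3.1,0,0,76.9],[1,-58.3,58.3,3.1,0,0,76.9],[1,-58.3,58.3,3.1,0,0,76.9],[1,-58.3,58.3,3.1,0,0,76.9],[1,-58.3,58.3,3.1,0,0,76.9],[1,-58.3,58.3,3.1,0,0,76.9],[1,-58.3,58.3,3.1,0,0,76.9],[1,-58.3,58.3,3.1,0,0,76.9]],
], newtons=60)

```text
clock: 0.95
eef_pos: [401.4, 187.9, 216.3]
tcp_rot: [3.141, -0.0, -0.074]
contact_force: [1.2, 0.3, 0.1]
opening: 1.002
```

```bash
python3 -c "
from h import *
to(545,-210,200,-12)"
```

```text
t 0.95 open 1.002 F [1.2 0.3 0.1] tcp [401.4 187.9 216.3] yaw -4.2 | shift cm [17.26 38.62  1.66] turn [ 0.  -0.   7.8]
```

```bash
python3 -c "
from h import *
import pickle
s=r.sense();f=r.grab_frame('wrist');pickle.dump((s,f),open('rack.pkl','wb'));save(f,'rack.png',s=1.5)
to(545,-210,200,-12)"
```

```text
t 1.0 open 1.0 F [ 1.2 -4.2 -0.9] tcp [402.9 181.9 215.9] yaw -4.9 | shift cm [17.49 37.83  1.77] turn [ 0.3 -0.   7.1]
```

Call:
apply_moves([
  [[1,17.3,38.6,1.7,0,0,7.8],[1,17.3,38.6,1.7,0,0,7.8],[1,17.3,38.6,1.7,0,0,7.8],[1,17.3,38.6,1.7,0,0,7.8],[1,17.3,38.6,1.7,0,0,7.8],[1,17.3,38.6,1.7,0,0,7.8],[1,17.3,38.6,1.7,0,0,7.8],[1,17.3,38.6,1.7,0,0,7.8]],
])

```text
clock: 1.8
eef_pos: [532.4, -190.0, 201.7]
tcp_rot: [3.137, -0.001, -0.221]
contact_force: [0.2, 0.2, -0.7]
opening: 1.002
```

```bash
python3 -c "
from h import *
import pickle
to(545,-210,200,-12)
s=r.sense();f=r.grab_frame('wrist');pickle.dump((s,f),open('row.pkl','wb'));save(f,'row.png',s=1.5)
"
```

```text
t 1.8 open 1.002 F [ 0.2  0.2 -0.7] tcp [ 532.4 -190.   201.7] yaw -12.7 | shift cm [1.67 1.67 0.18] turn [ 0.2 -0.1 -0.7]
```

View pics/rack.png

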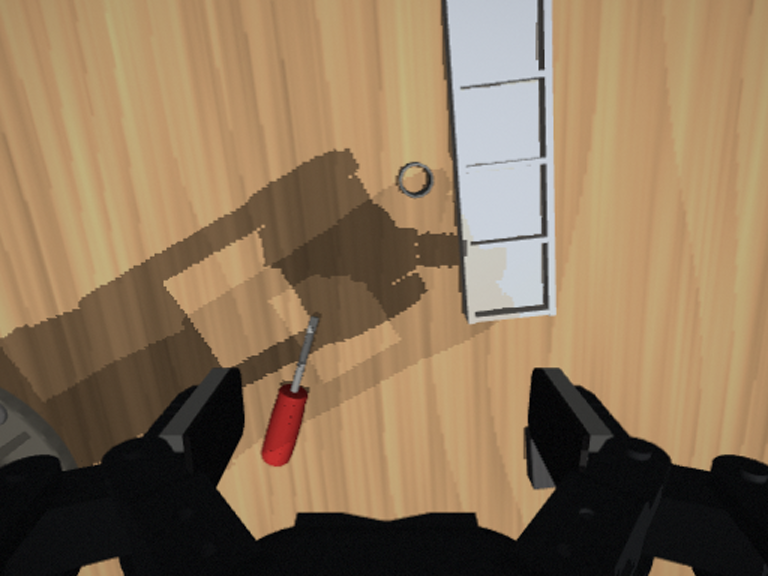

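View pics/row.png

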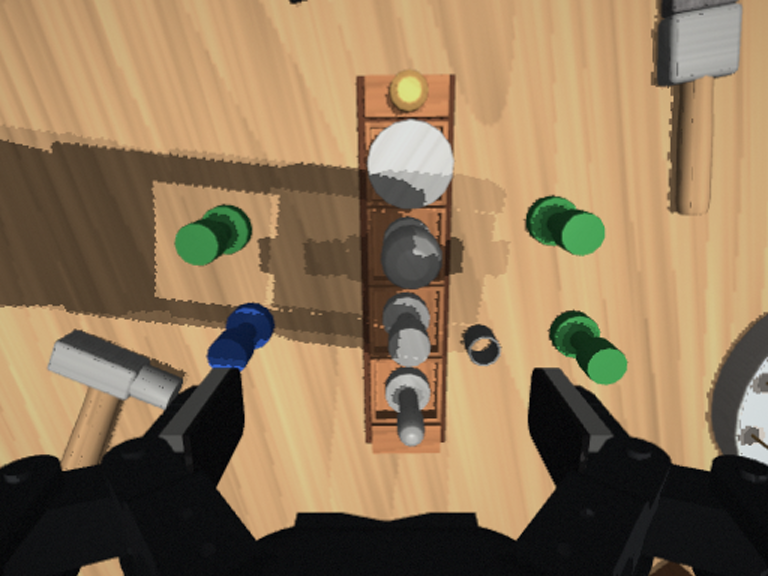

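Row view (768x576): knob (409,89), broad top (410,164), domed (412,252), medium (410,346), slim nose (411,432), feet at (406,314) and (407,391). Green and blue decoys stand off to the sides. In the rack view, the end corners are at (471,322) and (555,314), with dividers at about y=242, 162 and 83.

```bash
python3 - <<'E'
from h import *
import pickle
q=lambda L:np.array(L,float)/1.5-.17
s,f=pickle.load(open("row.pkl","rb"))
S=px2w(f,q([(409,89),(410,164),(411.5,254),(410,346),(411,434),(407,391),(406,314)]),[58,72,76,74,79,24,24],s)[:,:2]
print("knob,broad,domed,med,slim,slimfoot,medfoot\n",S.round(1)); print(np.linalg.norm(np.diff(S[:5],axis=0),axis=1).round(1))
d=S[4]-S[0]; print("deg",np.degrees(np.arctan2(d[1],d[0])))
s,f=pickle.load(open("rack.pkl","rb"))
P=px2w(f,q([(471,322),(555,314),(551,75),(553,0)]),24,s)[:,:2]; print(P.round(1),np.linalg.norm(P[0]-P[1]))
# predicted rack from the top view
o=np.array([486.2,239.7]); a=np.radians(2.4); X=np.array([np.cos(a),np.sin(a)]);Y=np.array([-X[1],X[0]])
for x,y in[(-32,-111),(32,-111)]: print((o+x*X+y*Y).round(1))
for y in(81,27,-27,-81): print("pocket",(o+y*Y).round(1))
to(524,-294,120,-12)
E
```

```text
knob,broad,domed,med,slim,slimfoot,medfoot
 [[ 566.7  -94.2]
 [ 558.5 -132.8]
 [ 549.  -181.2]
 [ 536.4 -237.2]
 [ 524.9 -293.7]
 [ 524.9 -293.3]
 [ 536.7 -234.2]]
[39.4 49.4 57.3 57.6]
deg -101.8400483098361
[[459.8 130.7]
 [521.4 132.4]
 [514.7 294.9]
 [514.8 337.2]] 61.63845658998658
[458.9 127.5]
[522.8 130.1]
pocket [482.8 320.6]
pocket [485.1 266.7]
pocket [487.3 212.7]
pocket [489.6 158.8]
t 1.85 open 0.999 F [ 2.8 -5.4  0.8] tcp [ 535.1 -196.3  201.8] yaw -12.7 | shift cm [1.04 9.71 8.26] turn [ 0.4 -0.3 -0.7]
```

Call:
apply_moves([
  [[1,1.1,9.7,5.3,0.4,-0.3,-0.7],[1,1.1,9.7,5.3,0.4,-0.3,-0.7],[1,1.1,9.7,5.3,0.4,-0.3,-0.7],[1,1.1,9.7,8.3,0.4,-0.3,-0.7],[1,1.1,9.7,8.3,0.4,-0.3,-0.7],[1,1.1,9.7,8.3,0.4,-0.3,-0.7]],
])

```text
clock: 2.45
eef_pos: [524.4, -293.2, 119.6]
tcp_rot: [3.141, 0.002, -0.21]
contact_force: [-0.4, 0.2, 0.4]
opening: 1.002
```

```bash
python3 -c "
from h import *
to(525,-293.5,46,-12)"
```

```text
t 2.45 open 1.002 F [-0.4  0.2  0.4] tcp [ 524.4 -293.2  119.6] yaw -12.0 | shift cm [0.08 0.01 7.36] turn [ 0.   0.1 -0. ]
```

Call:
apply_moves([
  [[1,0.1,0,3,0,0,0],[1,0.1,0,6,0,0,0],[1,0.1,0,7.4,0,0,0],[1,0.1,0,7.4,0,0,0],[-1,0.1,0,7.4,0,0,0],[-1,0.1,0,7.4,0,0,0],[-1,0.1,0,7.4,0,0,0],[-1,0.1,0,7.4,0,0,0]],
], newtons=50)

```text
clock: 3.25
eef_pos: [525.7, -293.7, 46.5]
tcp_rot: [3.141, 0.001, -0.21]
contact_force: [0.1, -0.5, 0.5]
opening: 0.332
```

Call:
apply_moves([
  [[-1,0,0,0,0,0,0],[-1,0,0,0,0,0,0],[-1,0,0,0,0,0,0],[-1,0,0,0,0,0,0],[-1,0,0,0,0,0,0]],
])

```text
clock: 3.75
eef_pos: [525.8, -293.8, 46.8]
tcp_rot: [3.141, 0.0, -0.21]
contact_force: [-1.6, 0.3, 5.7]
opening: 0.189
```

```bash
python3 -c "
from h import *
f=r.grab_frame('wrist');save(f,'g1.png',s=1.2)
to(525,-293.5,146,-12)"
```

```text
t 3.8 open 0.189 F [-1.3 -0.5  5.9] tcp [ 525.8 -293.8   46.8] yaw -12.0 | shift cm [-0.09 -0.01 -9.92] turn [ 0.  0. -0.]
```

View pics/g1.png

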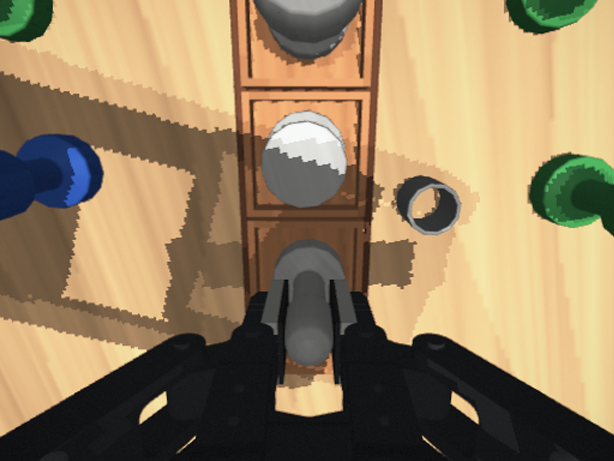

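The slim stake's head is held between the pads at (310,330), opening 0.189, or about 16–18 mm. Lifting.

Call:
apply_moves([
  [[-1,0,0,-1,0,0,0],[-1,0,0,-3,0,0,0],[-1,0,0,-6,0,0,0],[-1,0,0,-9,0,0,0],[-1,0,0,-11.5,0,0,0],[-1,0,0,-11.5,0,0,0]],
])

```text
clock: 4.4
eef_pos: [527.8, -294.8, 165.7]
tcp_rot: [3.139, -0.005, -0.21]
contact_force: [0.5, 0.4, -0.9]
opening: 0.192
```

```bash
python3 -c "
from h import *
f=r.grab_frame('wrist');save(f,'g2.png')
to(489.3,159.6,160,2.2)"
```

```text
t 4.45 open 0.192 F [-0.3 -0.3 -2.4] tcp [ 526.7 -294.2  163.5] yaw -12.0 | shift cm [-13.12 -43.6    0.25] turn [  0.1  -0.1 -14.2]
```

Call:
apply_moves([
  [[-1,-0.6,-2,0.2,0,0,-0.7],[-1,-1.7,-5.6,0.2,0,0,-1.8],[-1,-2.9,-9.6,0.2,0,0,-3.1],[-1,-4.1,-13.5,0.2,0,0,-4.4],[-1,-5.2,-17.4,0.2,0,0,-5.7],[-1,-6.4,-21.4,0.2,0,0,-7],[-1,-7.6,-25.3,0.2,0,0,-8.2],[-1,-8.7,-28.8,0.2,0,0,-9.4]],
])

```text
clock: 5.25
eef_pos: [499.6, 8.0, 159.4]
tcp_rot: [3.14, 0.0, -0.044]
contact_force: [-0.0, -0.2, -1.6]
opening: 0.19
```

```bash
python3 -c "
from h import *
to(489.3,159.6,160,2.2)"
```

```text
t 5.25 open 0.19 F [-0.  -0.2 -1.6] tcp [499.6   8.  159.4] yaw -2.5 | shift cm [ -1.7  -15.1   -0.09] turn [ 0.1  0.  -4.7]
```

Call:
apply_moves([
  [[-1,-0.5,-4,0,0,0,-1.4],[-1,-0.9,-8,0,0,0,-2.6],[-1,-1.3,-11.5,0,0,0,-3.7],[-1,-1.6,-14,0,0,0,-4.4],[-1,-1.7,-15.1,0,0,0,-4.7],[-1,-1.7,-15.1,0,0,0,-4.7],[-1,-1.7,-15.1,0,0,0,-4.7]],
])

```text
clock: 5.95
eef_pos: [488.5, 159.0, 158.3]
tcp_rot: [3.139, 0.002, 0.038]
contact_force: [0.2, -0.4, -2.0]
opening: 0.189
```

```bash
python3 -c "
from h import *
import pickle
s=r.sense();f=r.grab_frame('wrist');pickle.dump((s,f),open('p1.pkl','wb'));save(f,'p1.png',s=1.5)
to(489.3,159.6,60,2.2)"
```

```text
t 6.0 open 0.192 F [-0.8 -0.9 -1.1] tcp [488.9 158.7 158.6] yaw 2.1 | shift cm [ 0.07 -0.11  9.86] turn [ 0.1  0.1 -0.1]
```

View pics/p1.png

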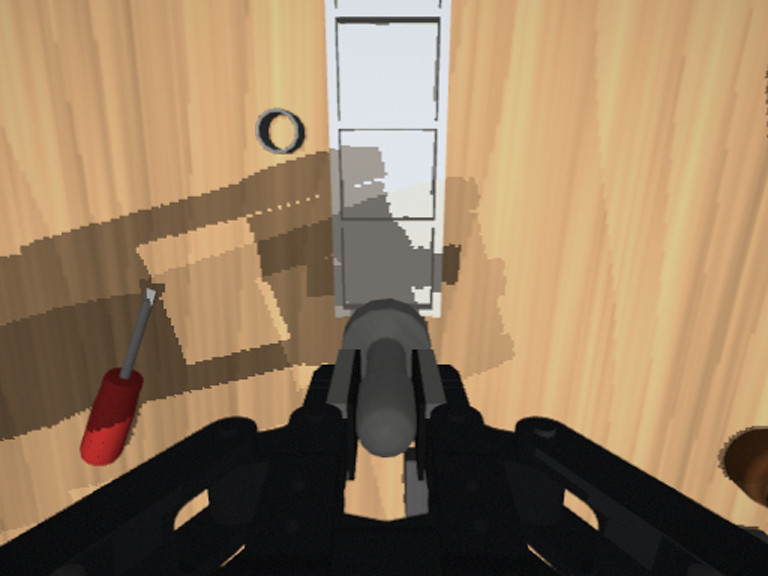

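```bash
python3 - <<'E'
from h import *
import pickle
s,f=pickle.load(open("p1.pkl","rb"))
q=lambda L:np.array(L,float)/1.5-.17
P=px2w(f,q([(335,316),(440,316),(328,25),(450,25),(339,124),(440,124)]),24,s)[:,:2]; print(P.round(1).tolist(),np.linalg.norm(P[0]-P[1]),((P[0]+P[1])/2).round(1),((P[2]+P[3])/2).round(1))
print("nose",px2w(f,q([(387,440)]),s["eef_pos"][2]+35,s).round(1),"foot",px2w(f,q([(387,336)]),s["eef_pos"][2]-35,s).round(1))
a=np.radians(2.2);o=np.array([486.2,240.5]);X=np.array([np.cos(a),np.sin(a)]);Y=np.array([-X[1],X[0]])
print("pred",[w2px(f,[[*(o+x*X+y*Y),24]],s)[0].round(0)*1.5 for x,y in[(-32,-111),(32,-111),(-27,2),(27,2),(-27,-2),(27,-2)]])
E
```

```text
[[457.7, 130.0], [521.6, 132.5], [452.9, 288.6], [515.6, 291.0], [459.0, 240.8], [513.9, 242.9]] 63.97526970736045 [489.7 131.2] [484.3 289.8]
nose [[488.2 157.6 193.3]] foot [[488.3 158.1 123.3]]
pred [array([336., 318.]), array([441., 318.]), array([339., 123.]), array([438., 123.]), array([339. , 130.5]), array([438. , 130.5])]
```

The rack prediction matches this view to about 2 mm, and the stake hangs upright under the TCP. Lowering.

Call:
apply_moves([
  [[-1,0.1,-0.1,2,0,0,0],[-1,0.1,-0.1,5,0,0,0],[-1,0.1,-0.1,8,0,0,0],[-1,0.1,-0.1,10,0,0,0],[-1,0.1,-0.1,10.7,0,0,0],[-1,0.1,-0.1,11.0,0,0,0],[-1,0.1,-0.1,11.1,0,0,0],[-1,0.1,-0.1,11.2,0,0,0]],
])

```text
clock: 6.8
eef_pos: [490.4, 159.4, 47.4]
tcp_rot: [3.14, 0.0, 0.037]
contact_force: [-0.0, 0.1, -2.0]
opening: 0.192
```

Call:
apply_moves([
  [[-1,0,0,0,0,0,0],[-1,0,0,0,0,0,0]],
])

```text
clock: 7.0
eef_pos: [491.0, 159.7, 48.2]
tcp_rot: [3.14, -0.001, 0.037]
contact_force: [0.8, -0.0, -1.6]
opening: 0.191
```

Call:
apply_moves([
  [[-1,-0.1,0,0.1,0,0,0],[-1,-0.1,0,0.15,0,0,0],[-1,-0.1,0,0.2,0,0,0],[-1,-0.1,0,0.2,0,0,0]],
])

```text
clock: 7.4
eef_pos: [490.2, 159.7, 46.8]
tcp_rot: [3.14, -0.002, 0.037]
contact_force: [-1.2, -0.8, 6.6]
opening: 0.192
```

Call:
apply_moves([
  [[0,0,0,0,0,0,0],[1,0,0,0,0,0,0],[1,0,0,0,0,0,0],[1,0,0,0,0,0,0],[1,0,0,0,0,0,0],[1,0,0,0,0,0,0],[1,0,0,-2,0,0,0],[1,0,0,-5,0,0,0]],
])

```text
clock: 8.2
eef_pos: [488.7, 159.3, 95.9]
tcp_rot: [3.139, 0.002, 0.037]
contact_force: [-0.1, 0.7, -0.1]
opening: 0.999
```

Call:
apply_moves([
  [[1,0,0,-3,0,0,0],[1,0,0,-6,0,0,0],[1,0,0,-6,0,0,0]],
])

```text
clock: 8.5
eef_pos: [491.2, 160.2, 159.6]
tcp_rot: [3.141, -0.004, 0.037]
contact_force: [-0.1, 0.5, 0.3]
opening: 1.001
```

```bash
python3 -c "
from h import *
f=r.grab_frame('wrist');save(f,'p1b.png',s=1.2)
to(536.4,-236.5,140,-12)"
```

```text
t 8.55 open 1.001 F [-0.1 -0.6 -1.2] tcp [490.1 159.9 157.7] yaw 2.1 | shift cm [ 3.16 39.78  1.84] turn [ 0.1 -0.1 14.1]
```

View pics/p1b.png

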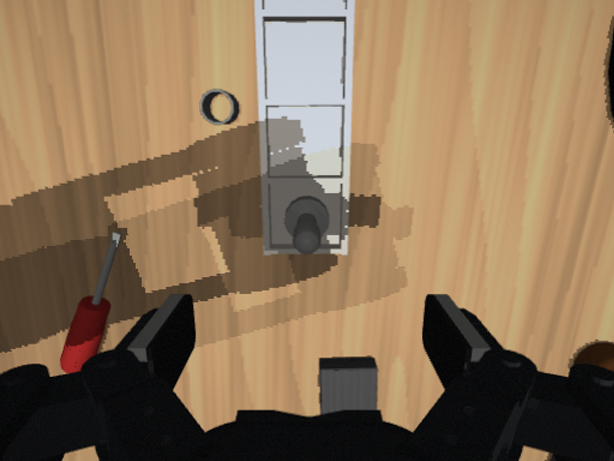

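The slim stake stands upright in the last pocket (foot at about (306,215), pocket spanning 266–343 x 178–246). Next is the medium stake.

Call:
apply_moves([
  [[1,3.2,39.8,1.8,0,0,14.1],[1,3.2,39.8,1.8,0,0,14.1],[1,3.2,39.8,1.8,0,0,14.1],[1,3.2,39.8,1.8,0,0,14.1],[1,3.2,39.8,1.8,0,0,14.1],[1,3.2,39.8,1.8,0,0,14.1],[1,3.2,39.8,1.8,0,0,14.1],[1,3.2,39.8,1.8,0,0,14.1]],
])

```text
clock: 9.35
eef_pos: [536.0, -238.6, 138.9]
tcp_rot: [3.141, -0.0, -0.209]
contact_force: [0.2, 0.6, -0.7]
opening: 0.998
```

Call:
apply_moves([
  [[1,0,0,0,0,0,0],[1,0,0,0,0,0,0]],
])

```text
clock: 9.55
eef_pos: [534.8, -239.4, 137.1]
tcp_rot: [-3.141, 0.002, -0.212]
contact_force: [-0.6, 1.1, 0.6]
opening: 0.998
```

```bash
python3 -c "
from h import *
to(536.4,-236.5,46,-12)"
```

```text
t 9.55 open 0.998 F [-0.6  1.1  0.6] tcp [ 534.8 -239.4  137.1] yaw -12.1 | shift cm [ 0.12 -0.32  9.11] turn [-0.   0.1 -0.1]
```

Call:
apply_moves([
  [[1,0.1,-0.3,3,0,0,0],[1,0.1,-0.3,6.5,0,0,0],[1,0.1,-0.3,9.1,0,0,0],[1,0.1,-0.3,9.1,0,0,0],[-1,0.1,-0.3,9.1,0,0,0],[-1,0.1,-0.3,9.1,0,0,0],[-1,0.1,-0.3,9.1,0,0,0],[-1,0.1,-0.3,9.1,0,0,0]],
], newtons=50)

```text
clock: 10.35
eef_pos: [536.9, -236.8, 47.3]
tcp_rot: [3.141, 0.0, -0.212]
contact_force: [0.3, 0.3, -0.8]
opening: 0.329
```

Call:
apply_moves([
  [[-1,0,0,0,0,0,0],[-1,0,0,0,0,0,0],[-1,0,0,0,0,0,0],[-1,0,0,0,0,0,0],[-1,0,0,0,0,0,0]],
])

```text
clock: 10.85
eef_pos: [537.0, -236.9, 47.5]
tcp_rot: [3.141, 0.0, -0.212]
contact_force: [-0.7, 0.3, 2.7]
opening: 0.288
```

Call:
apply_moves([
  [[-1,0,0,-1,0,0,0],[-1,0,0,-3,0,0,0],[-1,0,0,-6,0,0,0],[-1,0,0,-9,0,0,0],[-1,0,0,-11.5,0,0,0],[-1,0,0,-11.5,0,0,0]],
])

```text
clock: 11.45
eef_pos: [539.1, -237.8, 166.5]
tcp_rot: [3.14, -0.006, -0.212]
contact_force: [-0.4, -0.8, -2.3]
opening: 0.284
```

```bash
python3 -c "
from h import *
to(487.2,213.5,160,2.2)"
```

```text
t 11.45 open 0.284 F [-0.4 -0.8 -2.3] tcp [ 539.1 -237.8  166.5] yaw -12.1 | shift cm [-14.57 -43.03   0.5 ] turn [  0.1  -0.3 -14.3]
```

Held (opening 0.284, or 24–26 mm; weight on the wrist). Carry it to pocket 3.

Call:
apply_moves([
  [[-1,-0.7,-2,0.2,0,0,-0.7],[-1,-1.9,-5.6,0.3,0,-0.3,-1.8],[-1,-3.2,-9.6,0.4,0,-0.3,-3.1],[-1,-4.6,-13.5,0.5,0,-0.3,-4.4],[-1,-5.9,-17.4,0.5,0,-0.3,-5.7],[-1,-7.2,-21.4,0.5,0,-0.3,-7],[-1,-8.6,-25.3,0.5,0,-0.3,-8.2],[-1,-9.8,-28.8,0.5,0,-0.3,-9.4]],
])

```text
clock: 12.25
eef_pos: [502.7, 66.1, 159.7]
tcp_rot: [3.139, 0.001, -0.047]
contact_force: [0.7, -0.2, -2.1]
opening: 0.282
```

```bash
python3 -c "
from h import *
to(487.2,213.5,160,2.2)"
```

```text
t 12.25 open 0.282 F [ 0.7 -0.2 -2.1] tcp [502.7  66.1 159.7] yaw -2.7 | shift cm [ -2.24 -14.65  -0.06] turn [ 0.1  0.1 -4.9]
```

Call:
apply_moves([
  [[-1,-0.6,-4,0,0,0,-1.4],[-1,-1.2,-8,0,0,0,-2.6],[-1,-1.7,-11.5,0,0,0,-3.8],[-1,-2.1,-13.7,0,0,0,-4.6],[-1,-2.2,-14.6,0,0,0,-4.9],[-1,-2.2,-14.6,0,0,0,-4.9],[-1,-2.2,-14.6,0,0,0,-4.9],[-1,-2.2,-14.6,0,0,0,-4.9]],
])

```text
clock: 13.05
eef_pos: [487.5, 211.8, 159.2]
tcp_rot: [3.139, 0.002, 0.037]
contact_force: [-0.0, -1.0, -1.0]
opening: 0.281
```

```bash
python3 -c "
from h import *
f=r.grab_frame('wrist');save(f,'p2.png',s=1.2)
to(487.2,213.5,48,2.2)"
```

```text
t 13.1 open 0.279 F [-1.  -1.1 -1.8] tcp [487.6 211.8 159.3] yaw 2.1 | shift cm [-0.02 -0.19 11.13] turn [ 0.1  0.1 -0.1]
```

View pics/p2.png

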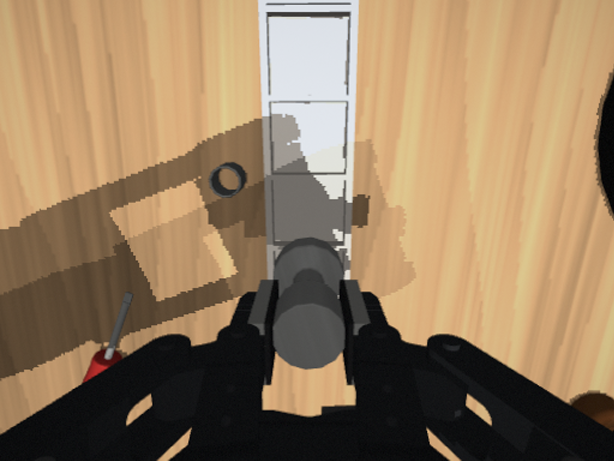

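The medium stake hangs straight between the pads at (309,335) above pocket 3. Lowering.

Call:
apply_moves([
  [[-1,0,-0.2,2,0,0,0],[-1,0,-0.2,5,0,0,0],[-1,0,-0.2,8,0,0,0],[-1,0,-0.2,10,0,0,0],[-1,0,-0.2,10.6,0,0,0],[-1,0,-0.2,10.8,0,0,0],[-1,0,-0.2,10.9,0,0,0],[-1,0,-0.2,11.0,0,0,0]],
])

```text
clock: 13.9
eef_pos: [488.3, 213.8, 50.4]
tcp_rot: [3.14, -0.0, 0.037]
contact_force: [0.0, 0.7, -1.5]
opening: 0.286
```

Call:
apply_moves([
  [[-1,0,0,0,0,0,0],[-1,0,0,0.05,0,0,0],[-1,0,0,0.1,0,0,0]],
])

```text
clock: 14.2
eef_pos: [488.6, 214.0, 49.8]
tcp_rot: [3.14, -0.001, 0.037]
contact_force: [-0.3, 0.2, -0.9]
opening: 0.283
```

Call:
apply_moves([
  [[-1,-0.1,0,0.1,0,0,0],[-1,-0.1,0,0.18,0,0,0],[-1,-0.1,0,0.26,0,0,0],[-1,-0.1,0,0.26,0,0,0]],
])

```text
clock: 14.6
eef_pos: [487.5, 213.9, 47.4]
tcp_rot: [3.14, -0.001, 0.037]
contact_force: [-1.8, -0.6, 3.1]
opening: 0.286
```

Contact at the expected height. Release, rise and go for the domed stake.

Call:
apply_moves([
  [[0.2,0,0,0,0,0,0],[1,0,0,0,0,0,0],[1,0,0,0,0,0,0],[1,0,0,0,0,0,0],[1,0,0,0,0,0,0],[1,0,0,0,0,0,0],[1,0,0,-2,0,0,0],[1,0,0,-5,0,0,0]],
])

```text
clock: 15.4
eef_pos: [486.1, 213.4, 96.5]
tcp_rot: [3.139, 0.002, 0.037]
contact_force: [0.8, 0.3, 0.6]
opening: 1.001
```

Call:
apply_moves([
  [[1,0,0,-3,0,0,0],[1,0,0,-6,0,0,0],[1,0,0,-6,0,0,0]],
])

```text
clock: 15.7
eef_pos: [488.5, 214.6, 160.3]
tcp_rot: [3.141, -0.004, 0.037]
contact_force: [-0.1, 0.0, 0.0]
opening: 1.001
```

```bash
python3 -c "
from h import *
to(549.5,-185.5,150,-12)"
```

```text
t 15.7 open 1.001 F [-0.1  0.   0. ] tcp [488.5 214.6 160.3] yaw 2.1 | shift cm [ 4.6  40.2   1.06] turn [-0.  -0.2 14.1]
```

Call:
apply_moves([
  [[1,4.6,40.2,1.1,0,-0.2,14.1],[1,4.6,40.2,1.1,0,-0.2,14.1],[1,4.6,40.2,1.1,0,-0.2,14.1],[1,4.6,40.2,1.1,0,-0.2,14.1],[1,4.6,40.2,1.1,0,-0.2,14.1],[1,4.6,40.2,1.1,0,-0.2,14.1],[1,4.6,40.2,1.1,0,-0.2,14.1],[1,4.6,40.2,1.1,0,-0.2,14.1]],
])

```text
clock: 16.5
eef_pos: [548.5, -183.5, 149.0]
tcp_rot: [-3.141, 0.0, -0.209]
contact_force: [0.5, 0.8, 1.3]
opening: 1.001
```

Call:
apply_moves([
  [[1,0,0,0,0,0,0],[1,0,0,0,0,0,0]],
])

```text
clock: 16.7
eef_pos: [547.8, -184.6, 147.9]
tcp_rot: [-3.141, 0.002, -0.212]
contact_force: [-0.6, 0.5, 0.6]
opening: 0.996
```

```bash
python3 -c "
from h import *
import pickle
s=r.sense();f=r.grab_frame('wrist');pickle.dump((s,f),open('d.pkl','wb'));save(f,'d.png',s=1.5)
to(549.5,-185.5,46,-12)"
```

```text
t 16.75 open 1.002 F [0.2 0.3 0.2] tcp [ 547.7 -183.4  148. ] yaw -12.1 | shift cm [ 0.24  0.18 10.2 ] turn [-0.   0.1 -0.1]
```

View pics/d.png

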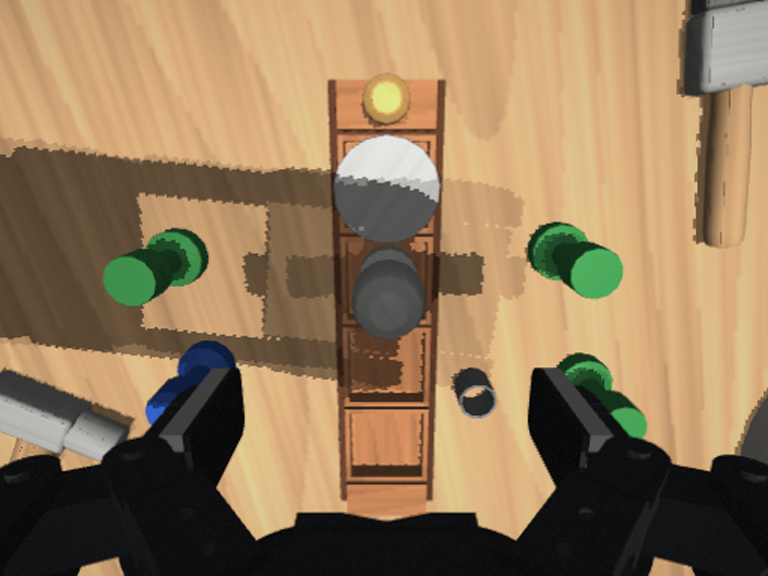

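```bash
python3 - <<'E'
from h import *
import pickle
s,f=pickle.load(open("d.pkl","rb"))
q=lambda L:np.array(L,float)/1.5-.17
for z in(72,80):print(px2w(f,q([(389,302),(387,188),(387,97)]),[z,72,58],s).round(1).tolist())
for c in [(549.5,-185.5),(549.5,-183),(549.5,-188)]:
  t=np.linspace(0,2*np.pi,60); X=np.c_[c[0]+18*np.cos(t),c[1]+18*np.sin(t),72+0*t]; p=w2px(f,X,s)*1.5
  print(c,p.min(0).round(),p.max(0).round())
E
```

```text
[[548.6, -184.7, 72.0], [558.9, -132.4, 72.0], [567.1, -94.2, 58.0]]
[[549.1, -182.2, 80.0], [558.9, -132.4, 72.0], [567.1, -94.2, 58.0]]
(549.5, -185.5) [353. 266.] [429. 338.]
(549.5, -183) [352. 261.] [428. 333.]
(549.5, -188) [354. 271.] [430. 343.]
```

The rim silhouette (353–425, bottom 338) fits (549,-185.3), so the domed estimate holds. Grasping.

Call:
apply_moves([
  [[1,0.2,0.2,3,0,0,0],[1,0.2,0.2,6.5,0,0,0],[1,0.2,0.2,9.2,0,0,0],[1,0.2,0.2,10.2,0,0,0],[1,0.2,0.2,10.2,0,0,0],[-1,0.2,0.2,10.2,0,0,0],[-1,0.2,0.2,10.2,0,0,0],[-1,0.2,0.2,10.2,0,0,0]],
], newtons=60)

```text
clock: 17.55
eef_pos: [549.9, -185.8, 47.4]
tcp_rot: [-3.141, -0.0, -0.21]
contact_force: [0.6, -0.1, 0.4]
opening: 0.509
```

Call:
apply_moves([
  [[-1,0,0,0,0,0,0],[-1,0,0,0,0,0,0],[-1,0,0,0,0,0,0],[-1,0,0,0,0,0,0],[-1,0,0,0,0,0,0]],
])

```text
clock: 18.05
eef_pos: [550.2, -186.0, 47.9]
tcp_rot: [-3.141, -0.001, -0.21]
contact_force: [-1.3, 0.8, 6.6]
opening: 0.394
```

Call:
apply_moves([
  [[-1,0,0,-1,0,0,0],[-1,0,0,-3,0,0,0],[-1,0,0,-6,0,0,0],[-1,0,0,-9,0,0,0],[-1,0,0,-11.5,0,0,0],[-1,0,0,-11.5,0,0,0]],
])

```text
clock: 18.65
eef_pos: [552.2, -186.7, 166.7]
tcp_rot: [3.141, -0.007, -0.21]
contact_force: [0.9, 0.3, -3.4]
opening: 0.397
```

```bash
python3 -c "
from h import *
to(485.2,267.5,160,2.2)"
```

```text
t 18.65 open 0.397 F [ 0.9  0.3 -3.4] tcp [ 552.2 -186.7  166.7] yaw -12.1 | shift cm [-16.04 -43.02   0.55] turn [  0.1  -0.4 -14.3]
```

Call:
apply_moves([
  [[-1,-0.7,-2,0.2,0,-0.2,-0.7],[-1,-2.1,-5.6,0.3,0,-0.4,-1.8],[-1,-3.6,-9.6,0.4,0,-0.4,-3.1],[-1,-5,-13.5,0.5,0,-0.4,-4.4],[-1,-6.5,-17.4,0.5,0,-0.4,-5.7],[-1,-8,-21.4,0.5,0,-0.4,-7],[-1,-9.4,-25.3,0.5,0,-0.4,-8.2],[-1,-10.7,-28.8,0.5,0,-0.4,-9.4]],
])

```text
clock: 19.45
eef_pos: [506.5, 118.9, 159.9]
tcp_rot: [3.141, 0.002, -0.045]
contact_force: [0.3, 0.5, -2.8]
opening: 0.399
```

```bash
python3 -c "
from h import *
to(485.2,267.5,160,2.2)"
```

```text
t 19.45 open 0.399 F [ 0.3  0.5 -2.8] tcp [506.5 118.9 159.9] yaw -2.6 | shift cm [ -2.8  -14.75  -0.02] turn [ 0.1  0.1 -4.8]
```

Call:
apply_moves([
  [[-1,-0.7,-4,0,0,0,-1.4],[-1,-1.5,-8,0,0,0,-2.6],[-1,-2.1,-11.5,0,0,0,-3.8],[-1,-2.6,-13.8,0,0,0,-4.5],[-1,-2.8,-14.8,0,0,0,-4.8],[-1,-2.8,-14.8,0,0,0,-4.8],[-1,-2.8,-14.8,0,0,0,-4.8],[-1,-2.8,-14.8,0,0,0,-4.8]],
])

```text
clock: 20.25
eef_pos: [485.3, 266.8, 159.4]
tcp_rot: [3.14, 0.002, 0.037]
contact_force: [-0.1, 1.0, -3.0]
opening: 0.398
```

```bash
python3 -c "
from h import *
f=r.grab_frame('wrist');save(f,'p3.png',s=1.2)
to(485.2,267.5,48,2.2)"
```

```text
t 20.3 open 0.395 F [ 0.2  0.5 -2.2] tcp [485.4 266.8 159.5] yaw 2.1 | shift cm [ 1.000e-02 -8.000e-02  1.115e+01] turn [ 0.1  0.1 -0.1]
```

View pics/p3.png

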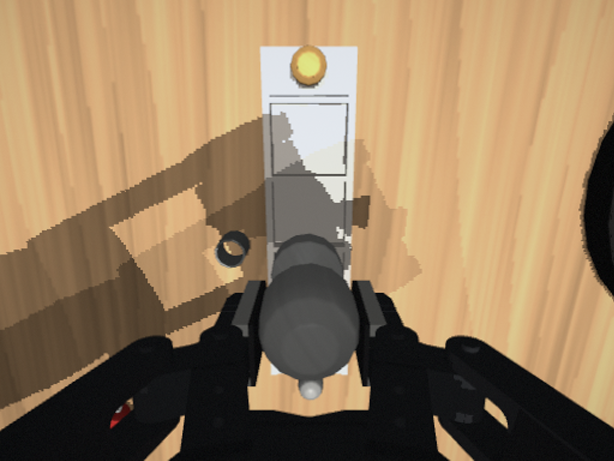

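The domed stake is upright in the grip over pocket 2, with the brass knob at (309,65) and the slim stake's nose at (311,388). Lowering.

Call:
apply_moves([
  [[-1,0,-0.1,2,0,0,0],[-1,0,-0.1,5,0,0,0],[-1,0,-0.1,8,0,0,0],[-1,0,-0.1,10,0,0,0],[-1,0,-0.1,10.6,0,0,0],[-1,0,-0.1,10.8,0,0,0],[-1,0,-0.1,10.9,0,0,0],[-1,0,-0.1,11.0,0,0,0]],
])

```text
clock: 21.1
eef_pos: [486.0, 268.0, 50.6]
tcp_rot: [3.141, 0.0, 0.037]
contact_force: [0.1, -0.8, -2.2]
opening: 0.404
```

Call:
apply_moves([
  [[-1,-0.1,0,0.05,0,0,0],[-1,-0.1,0,0.1,0,0,0],[-1,-0.1,0,0.2,0,0,0],[-1,-0.1,0,0.2,0,0,0]],
])

```text
clock: 21.5
eef_pos: [485.0, 267.9, 48.7]
tcp_rot: [3.141, 0.0, 0.037]
contact_force: [0.0, -0.3, -2.5]
opening: 0.403
```

Call:
apply_moves([
  [[-1,0,0,0.05,0,0,0],[-1,0,0,0.12,0,0,0],[-1,0,0,0.18,0,0,0],[-1,0,0,0.18,0,0,0]],
])

```text
clock: 21.9
eef_pos: [485.0, 268.1, 47.9]
tcp_rot: [3.141, 0.0, 0.037]
contact_force: [-3.6, -0.1, 9.6]
opening: 0.394
```

Contact. Release, rise and go for the broad stake.

Call:
apply_moves([
  [[0.4,0,0,0,0,0,0],[1,0,0,0,0,0,0],[1,0,0,0,0,0,0],[1,0,0,0,0,0,0],[1,0,0,0,0,0,0],[1,0,0,0,0,0,0],[1,0,0,-2,0,0,0],[1,0,0,-5,0,0,0]],
])

```text
clock: 22.7
eef_pos: [483.8, 267.5, 96.8]
tcp_rot: [3.14, 0.003, 0.037]
contact_force: [0.3, -0.4, -0.5]
opening: 0.999
```

Call:
apply_moves([
  [[1,0,0,-3,0,0,0],[1,0,0,-6,0,0,0],[1,0,0,-6,0,0,0]],
])

```text
clock: 23.0
eef_pos: [486.2, 268.8, 160.7]
tcp_rot: [-3.14, -0.002, 0.037]
contact_force: [0.3, 0.5, 0.6]
opening: 1.0
```

```bash
python3 -c "
from h import *
to(558.8,-132.5,140,-12)"
```

```text
t 23.0 open 1.0 F [0.3 0.5 0.6] tcp [486.2 268.8 160.7] yaw 2.1 | shift cm [ 5.77 40.37  2.04] turn [-0.1 -0.1 14.1]
```

Call:
apply_moves([
  [[1,5.8,40.4,2,0,-0.1,14.1],[1,5.8,40.4,2,0,-0.1,14.1],[1,5.8,40.4,2,0,-0.1,14.1],[1,5.8,40.4,2,0,-0.1,14.1],[1,5.8,40.4,2,0,-0.1,14.1],[1,5.8,40.4,2,0,-0.1,14.1],[1,5.8,40.4,2,0,-0.1,14.1],[1,5.8,40.4,2,0,-0.1,14.1]],
])

```text
clock: 23.8
eef_pos: [557.3, -127.3, 140.0]
tcp_rot: [-3.14, 0.0, -0.209]
contact_force: [1.1, 0.5, 0.5]
opening: 1.0
```

Call:
apply_moves([
  [[1,0,0,0,0,0,0],[1,0,0,0,0,0,0]],
])

```text
clock: 24.0
eef_pos: [556.7, -128.4, 139.0]
tcp_rot: [-3.14, 0.002, -0.212]
contact_force: [-0.1, 0.7, 0.8]
opening: 1.0
```

```bash
python3 -c "
from h import *
to(558.8,-132.5,45,-12)"
```

```text
t 24.0 open 1.0 F [-0.1  0.7  0.8] tcp [ 556.7 -128.4  139. ] yaw -12.2 | shift cm [0.31 0.38 9.39] turn [-0.1  0.1 -0.2]
```

Call:
apply_moves([
  [[1,0.3,0.4,2,0,0,0],[1,0.3,0.4,5,0,0,0],[1,0.3,0.4,8.5,0,0,0],[1,0.3,0.4,9.6,0,0,0],[1,0.3,0.4,9.6,0,0,0],[-1,0.3,0.4,9.6,0,0,0],[-1,0.3,0.4,9.6,0,0,0],[-1,0.3,0.4,9.6,0,0,0]],
], newtons=65)

```text
clock: 24.8
eef_pos: [559.6, -132.8, 44.7]
tcp_rot: [-3.14, -0.0, -0.212]
contact_force: [-3.7, 2.2, 18.5]
opening: 0.537
```

Call:
apply_moves([
  [[-1,0,0,0,0,0,0],[-1,0,0,0,0,0,0],[-1,0,0,0,0,0,0],[-1,0,0,0,0,0,0],[-1,0,0,0,0,0,0]],
])

```text
clock: 25.3
eef_pos: [559.6, -132.8, 44.9]
tcp_rot: [-3.14, -0.001, -0.212]
contact_force: [-1.4, -0.4, 2.9]
opening: 0.537
```

Call:
apply_moves([
  [[-1,0,0,-1,0,0,0],[-1,0,0,-3,0,0,0],[-1,0,0,-6,0,0,0],[-1,0,0,-9,0,0,0],[-1,0,0,-11.5,0,0,0],[-1,0,0,-11.5,0,0,0]],
])

```text
clock: 25.9
eef_pos: [561.7, -133.6, 163.7]
tcp_rot: [-3.14, -0.007, -0.212]
contact_force: [0.5, 0.1, -3.5]
opening: 0.538
```

```bash
python3 -c "
from h import *
to(483.1,321,160,2.2)"
```

```text
t 25.9 open 0.538 F [ 0.5  0.1 -3.5] tcp [ 561.7 -133.6  163.7] yaw -12.2 | shift cm [-17.26 -42.78   0.32] turn [ -0.   -0.4 -14.4]
```

Call:
apply_moves([
  [[-1,-0.8,-2,0,0,-0.2,-0.7],[-1,-2.2,-5.6,0.1,0,-0.4,-1.8],[-1,-3.8,-9.5,0.2,0,-0.4,-3.1],[-1,-5.4,-13.4,0.3,0,-0.4,-4.4],[-1,-7,-17.3,0.3,0,-0.4,-5.7],[-1,-8.6,-21.2,0.3,0,-0.4,-7],[-1,-10.1,-25.1,0.3,0,-0.4,-8.3],[-1,-11.5,-28.6,0.3,0,-0.4,-9.5]],
])

```text
clock: 26.7
eef_pos: [508.2, 171.9, 159.1]
tcp_rot: [-3.141, 0.002, -0.045]
contact_force: [0.9, 0.4, -3.4]
opening: 0.537
```

```bash
python3 -c "
from h import *
to(483.1,321,160,2.2)"
```

```text
t 26.7 open 0.537 F [ 0.9  0.4 -3.4] tcp [508.2 171.9 159.1] yaw -2.6 | shift cm [ -3.18 -14.78  -0.07] turn [-0.   0.1 -4.8]
```

Call:
apply_moves([
  [[-1,-0.9,-4,0,0,0,-1.4],[-1,-1.7,-8,0,0,0,-2.6],[-1,-2.5,-11.5,0,0,0,-3.8],[-1,-3,-13.8,0,0,0,-4.5],[-1,-3.2,-14.8,0,0,0,-4.8],[-1,-3.2,-14.8,0,0,0,-4.8],[-1,-3.2,-14.8,0,0,0,-4.8],[-1,-3.2,-14.8,0,0,0,-4.8]],
])

```text
clock: 27.5
eef_pos: [483.0, 319.8, 158.9]
tcp_rot: [3.142, 0.002, 0.037]
contact_force: [0.0, 0.3, -3.4]
opening: 0.534
```

```bash
python3 -c "
from h import *
f=r.grab_frame('wrist');save(f,'p4.png',s=1.2)
to(483.1,321,45,2.2)"
```

```text
t 27.55 open 0.537 F [-0.4 -0.2 -4.2] tcp [483.1 319.9 159.1] yaw 2.1 | shift cm [ 0.03 -0.11 11.41] turn [-0.   0.1 -0.1]
```

View pics/p4.png

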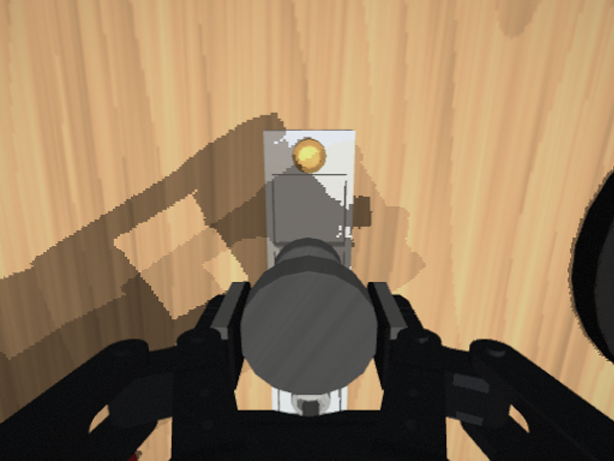

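The broad stake sits level in the grip over pocket 1, with the knob at (309,154). Lowering.

Call:
apply_moves([
  [[-1,0,-0.1,2,0,0,0],[-1,0,-0.1,5,0,0,0],[-1,0,-0.1,8,0,0,0],[-1,0,-0.1,10,0,0,0],[-1,0,-0.1,10.7,0,0,0],[-1,0,-0.1,11,0,0,0],[-1,0,-0.1,11.1,0,0,0],[-1,0,-0.1,11.2,0,0,0]],
])

```text
clock: 28.35
eef_pos: [483.7, 321.3, 48.2]
tcp_rot: [-3.14, 0.0, 0.037]
contact_force: [0.7, -0.2, -2.5]
opening: 0.54
```

Call:
apply_moves([
  [[-1,0,0,0.05,0,0,0],[-1,0,0,0.15,0,0,0],[-1,0,0,0.22,0,0,0],[-1,0,0,0.22,0,0,0]],
])

```text
clock: 28.75
eef_pos: [483.7, 321.3, 46.1]
tcp_rot: [-3.14, 0.0, 0.037]
contact_force: [0.9, -0.5, -3.0]
opening: 0.535
```

Call:
apply_moves([
  [[-1,0,0,0.06,0,0,0],[-1,0,0,0.12,0,0,0],[-1,0,0,0.18,0,0,0],[-1,0,0,0.18,0,0,0]],
])

```text
clock: 29.15
eef_pos: [483.7, 321.5, 44.9]
tcp_rot: [-3.14, 0.0, 0.037]
contact_force: [-1.3, -1.0, 5.9]
opening: 0.538
```

Contact. Release, rise and move off so the whole rack can be checked.

Call:
apply_moves([
  [[0.7,0,0,0,0,0,0],[1,0,0,0,0,0,0],[1,0,0,0,0,0,0],[1,0,0,0,0,0,0],[1,0,0,0,0,0,0],[1,0,0,0,0,0,0],[1,0,0,-2,0,0,0],[1,0,0,-5,0,0,0]],
])

```text
clock: 29.95
eef_pos: [482.5, 320.5, 93.8]
tcp_rot: [3.141, 0.003, 0.037]
contact_force: [1.0, -0.2, -0.4]
opening: 0.999
```

Call:
apply_moves([
  [[1,0,0,-4,0,0,0],[1,0,0,-9,0,0,0],[1,0,8,-14,0,0,0],[1,0,12,-15,0,0,0],[1,0,12,-15,0,0,0],[1,0,12,-15,0,0,0],[1,0,12,-15,0,0,0]],
])

```text
clock: 30.65
eef_pos: [487.6, 200.4, 244.2]
tcp_rot: [-3.141, 0.002, 0.035]
contact_force: [0.4, -0.0, -0.4]
opening: 1.0
```

```bash
python3 -c "
from h import *
import pickle
s=r.sense();f=r.grab_frame('wrist');pickle.dump((s,f),open('e.pkl','wb'));save(f,'e.png',s=1.5)
to(480,200,240,2.2)"
```

```text
t 30.7 open 0.999 F [0.1 0.1 0.1] tcp [487.3 201.  243.7] yaw 2.1 | shift cm [-0.73  0.07  0.37] turn [ 0.   0.2 -0.1]
```

View pics/e.png

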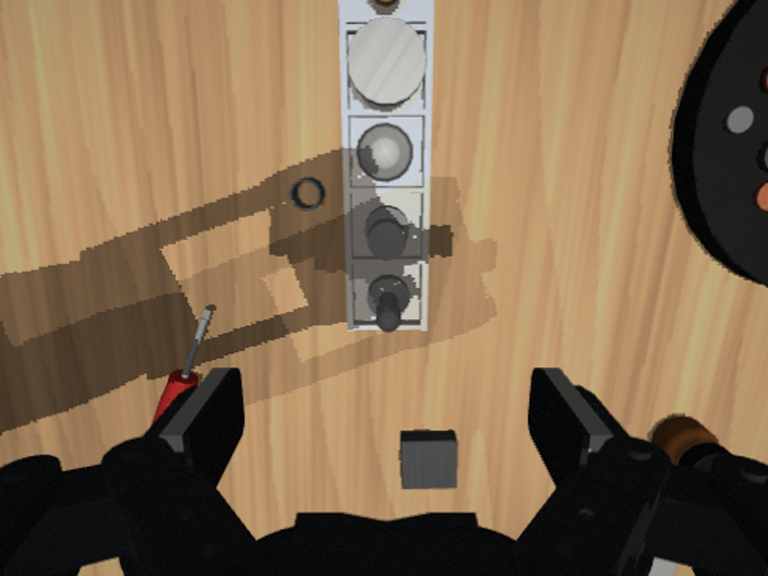

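All four stand upright: broad (387,61), domed (385,152), medium (386,234) and slim (388,315, foot (388,295)), in order from the knob at (386,2). A quick numeric check, then hand in.

```bash
python3 - <<'E'
from h import *
import pickle
s,f=pickle.load(open("e.pkl","rb"))
q=lambda L:np.array(L,float)/1.5-.17
P=px2w(f,q([(387,61),(385,152),(386,238),(388,318)]),[72,76,74,79],s)[:,:2]
a=np.radians(2.2);o=np.array([486.2,240.5]);X=np.array([np.cos(a),np.sin(a)]);Y=np.array([-X[1],X[0]])
print(np.c_[(P-o)@X,(P-o)@Y].round(1).tolist())
r.sign_off(); print("handed in",r.sense()["clock"])
E
```

```text
[[-0.1, 80.4], [-1.4, 28.3], [-1.0, -26.0], [0.2, -79.9]]
the job is handed in; nothing more can be done
the job is handed in; nothing more can be done
```

All four stakes are in the white rack in the right order from its brass knob: broad, domed, medium, slim. I set each one down slowly until the wrist felt light contact (about 3–10 N), then released it.

- **Final check:** the last wrist picture showed all four upright and released, with heads within about 1.5 mm of the pocket centres. In the rack frame, y came out at about +80, +28, -26 and -80 mm.
- **Time and state:** I handed the job in at about 31 s of the 99 s limit, with the gripper open and clear of everything.
- **Disagreements:** the first two views of the domed stake differed by about 7 mm along the row. I settled this with a closer look before gripping it. All other checks agreed to within about 3 mm, and none failed.

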